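# Lock a watch case in the cam-lever holder

### The job

One of the two case holders on the watchmaker's bench has a watch case lying loose between its pins. Push that holder's plunger fully home so that the case is pinched between the moving and the fixed pins, then swing its cam lever all the way round to the locked position alongside the plunger.

Things in the scene. Friction and masses are not known exactly. Their poses are not given: they have to be found in the camera images.
- holder: The case holder with the watch case in it (an identical empty one stands beside it), fixed: dark bed plate, x -136 to 100 mm, 72 wide, 10 high. Origin on the bench under the bed; +x = way the plunger is pushed, +y left of it, z up. Two fixed pins, tops z 47, at x 85, y +-13; rest under the case, top z 29. Guide block at x -66 to -20, top z 48, with the upright lever pivot at x -42, y 20.
- holder_plunger (a joint): Its plunger, m: 0 = back, grows as pushed to the holder's +x (about 2.5 N while the lever is open); stopped by the pinched case at about 0.040. Rear push button: upright steel disc, 28 mm diameter, centre y 0, z 34, flat rear face at x = -137 mm + joint, free space behind it. Front: two pins at x = 7 mm + joint, y +-13.
- holder_lever (a joint): Its cam lever, rad, about the upright pivot: 0 = open, arm to the holder's +y; grows counterclockwise seen from above; 1.57 = locked, arm to -x alongside the plunger; stop 1.62. Stays where left. Upright round black handle, 14 mm diameter, z 54 to 85, stands on the flat arm 60 mm from the pivot. From about 0.6 the cam rubs and then clamps the plunger; the handle needs up to 8 N.
- case: The watch case: closed round steel case, pale dial, 40 mm diameter, 11 high, about 70 g, lying flat and loose on the holder's rest. Origin: centre of its underside. Pinched home it is centred at about x = 66 mm, y = 0 of the holder, underside at z = 29 mm.
There are look-alikes about, which are no part of the job. Several things have the shape of the case; the one meant has the colours described above.

How it is judged:
On the way:
1. the plunger is home against the case (within 3 mm) while the lever is still open (value of joint holder_plunger between 0.037 and 0.043 m and x of case in the frame of holder above 0.062 m and value of joint holder_lever below 1 rad), for 0.2 s.
At the end, for the whole second after the job is handed in: The cam lever is within about 12 degrees of its locked position (past 1.35 rad), the plunger is within 3 mm of home, and the watch case lies flat and at rest between the fixed and the moving pins, within 4 mm of its home place (value of joint holder_lever above 1.35 rad and value of joint holder_plunger between 0.037 and 0.043 m and x of case in the frame of holder between 0.062 and 0.07 m and y of case in the frame of holder between -0.004 and 0.004 m and z of case in the frame of holder between 0.025 and 0.034 m and angle between case's own z axis and vertical below 0.15 rad and linear speed of case below 0.01 m/s and velocity of joint holder_lever between -0.1 and 0.1 rad/s); the robot touches nothing.
It also fails if it takes over 51 s, if anything falls off the work surface, if the arm or the gripper's body presses on something with over 40 N, if the wrist force passes 120 N, or if a joint passes its speed limit or range.

### The arm

A 7-joint arm with a two-finger parallel gripper is mounted at the origin on the work surface. World frame = base frame: x ahead of the robot, y to its left, z up, the work surface at z = 0. Lengths are in m, angles in rad, forces in N, time in s.
With the tool pointing down it reaches from about 0.425 to 0.875 m from the base axis. Payload 4.7 kg.
Tool frame: the origin (TCP) lies at the very end of the fingers, on their centre line; the grasp point (between the pads) lies behind it (ctrl.tcp_to_grasp is the y of the grasp point in the tool frame, in m); y points along the fingers, x is the direction in which the jaws open and shut, and the axes are right-handed (so a half turn about y gives the same grasp; the last joint's range is limited). The gripper opens to 87 mm and grips with 3 to 60 N. Pads are 19 mm wide; open, the fingers measure 117 mm over their backs; the gripper's body (75 mm by 190 mm) begins 51 mm behind the grasp point.
Start: joints at [1.295, 0.321, -0.07, 1.45, 0.023, 1.371, -0.057], TCP at [0.186, -0.623, 0.183] pointing down, gripper open.
Joint ranges: [-2.86, 2.86], [-0.3, 2.09], [-1.38, 1.24], [0.06, 2.45], [-1.56, 4.7], [0.09, 2.05], [-2.69, 2.69]. Speed limits (rad/s): [2.57, 2.57, 3.14, 3.14, 3.14, 3.14, 3.14].

### API

Orientations are given as a rotation vector (axis times angle).
In Python, from bench import ctrl, get_image, workorder gives the robot as it stands.
- The arm moves only by the tool drive_tool, never from a script. Its argument "increments" is text: rows parted by semicolons, each of 5 numbers parted by spaces: the shift along the tool's x, y, z in mm, then the turn about the tool's y in degrees, then the closure in counts, from 0 (fully open) to 255 (shut). In form: tx ty tz yaw fingers; .... A call has 1 to 20 rows; each row shifts and turns the commanded pose from where the row before left it, along the tool's axes as they then stand; what a row does not reach is not made up. A row lasts 1/8 s, in which the tool goes at most 62.5 mm and 10.7 degrees, less where a joint would pass 70% of its speed; a pose out of reach is approached as far as the arm can. A call is refused whole if a number of a shift passes 62.5 or a number of a turn 10.7, either way. A call with a gripper value outside its range is refused whole. The fingers move at their own pace and stop on an object; "squeeze" is the grip in N (left out, the last holds). Time passes only in rows, so rows that do not move let the fingers close. It gives the time, the measured TCP pose, the force and the opening at its end, in the units of the state.
- ctrl.get_state(): the state, without advancing time (a new reading comes with each control period).
- get_image(name): name is "scene" or "top" or "wrist"; returns a dict with "img" (400x640x3 uint8, red, green, blue), "mtx" (3x3 intrinsics, pixels), "k1" (the pictures are not rectified: a ray, as slopes to the right and down, at radius r is drawn at 1 + k1 r^2 times it, then the intrinsics apply), "camera_from_world" (4x4, takes a point from world to camera coordinates). Camera axes: x right, y up, looking along -z (the intrinsics and any distortion apply to the point x, -y, -z); pixel columns grow to the right and rows downward; lengths in m; the calibration is good to about 2 mm. A picture is of the moment at which its call begins. There is no depth.
- workorder.close_job(): hands the job in, once; it reports no verdict.
The state is a dict: "time": time; "joint_positions": joint angles; "qd": joint speeds; "joint_torque": joint torques, N m; "position": TCP position; "tool_rot": TCP orientation; "ft_force": force on the tool from outside, world axes, zero at the start; "torque": the same for the moment, N m; "grip_width": opening from 0.0 (shut) to 1.0 (fully open).
Only numpy, scipy, OpenCV 4.12 (cv2) and the standard library are available. Lean on these libraries where they do the work, as an engineer would, in place of code of your own. Each camera call takes 0.05 s, during which the arm holds its last target.

## Working session

There is one attempt and no reset: what is moved stays moved. The work goes in short steps, Python scripts to look and compute and a tool call to move; the robot and the scene stay as the last step left them, time stands still between calls to the robot, and variables do not carry over. Pictures are saved under pics/ and viewed, and the job is handed in when it is done.

Besides the shell and the picture viewer there is one more tool, called after "Emit:" as name(argument=value, ...), one argument or row to a line, values as JSON. drive_tool: Moves the arm, as the interface text tells. Its arguments: {"type":"object","properties":{"increments":{"type":"string"},"squeeze":{"type":"number"}},"required":["increments"]}

```bash
mkdir -p pics; cat > h.py <<'E'
import numpy as np, cv2
from bench import ctrl, get_image, workorder
def ray(im,u,v):
    K=im["mtx"];p=cv2.undistortPoints if 0 else None
    xd=np.array([(u-K[0,2])/K[0,0],(v-K[1,2])/K[1,1]]);x=xd.copy()
    for _ in range(30): x=xd/(1+im["k1"]*(x@x))
    T=np.array(im["camera_from_world"]);R=T[:3,:3];o=-R.T@T[:3,3]
    d=R.T@np.array([x[0],-x[1],-1.]);return o,d
def onz(im,u,v,z):
    o,d=ray(im,u,v);return o+d*(z-o[2])/d[2]
def proj(im,P):
    T=np.array(im["camera_from_world"]);c=T[:3,:3]@np.array(P)+T[:3,3]
    x=np.array([c[0],-c[1]])/-c[2];x=x*(1+im["k1"]*(x@x));K=im["mtx"]
    return np.array([K[0,0]*x[0]+K[0,2],K[1,1]*x[1]+K[1,2]])
E
python3 - <<'E'
from h import *
import pickle
s=ctrl.get_state();print(s, ctrl.tcp_to_grasp)
for n in["scene","top","wrist"]:
    im=get_image(n);cv2.imwrite(f"pics/{n}0.png",im["img"][:,:,::-1]);pickle.dump(im,open(f"{n}0.pkl","wb"))
    T=np.array(im["camera_from_world"]);print(n,-T[:3,:3].T@T[:3,3],im["k1"],im["mtx"][0,0])
E
```

```text
{'time': 0.0, 'joint_positions': array([ 1.2950872 ,  0.32180082, -0.07007813,  1.45166953,  0.02259553,
        1.37076062, -0.05691795]), 'qd': array([ 1.84221655e-04, -1.02964871e-05, -1.00436493e-03, -1.21619546e-03,
       -1.53587979e-03,  5.74617291e-05,  2.05024935e-04]), 'joint_torque': array([ 2.54033494e-04, -4.91289926e+01, -4.03766893e-01, -3.12532067e+01,
       -6.41038315e-02,  4.36805247e-02,  1.26536056e-04]), 'position': array([ 0.18552237, -0.62232474,  0.18237865]), 'tool_rot': array([-1.33141411,  0.99422849, -0.99167139]), 'ft_force': array([0.31065913, 0.14233971, 0.27304375]), 'torque': array([ 0.02137925,  0.02470066, -0.03038456]), 'grip_width': 1.001444261077698} -0.0187
scene [ 0.99562013 -0.38845539  0.62710726] 0.030406155349214526 382.9276123771138
top [ 0.53209059 -0.03238066  1.02961563] -0.11069692817481408 498.67453962513173
wrist [ 0.25122963 -0.60302996  0.38334671] 0.0039236555321143325 280.10691927344647
```

View pics/top0.png

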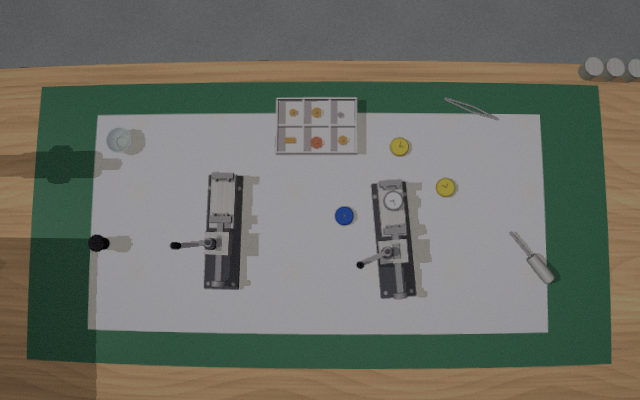

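View pics/scene0.png

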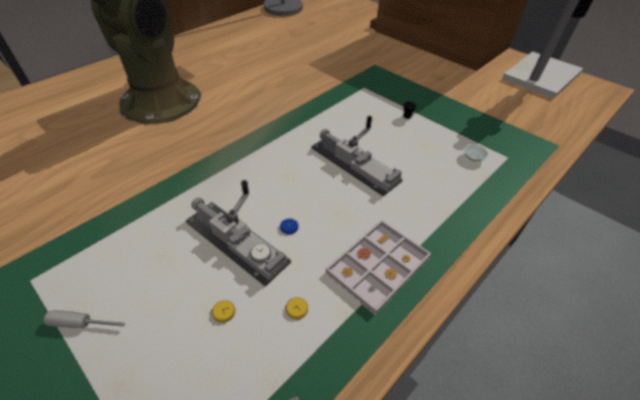

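View pics/wrist0.png

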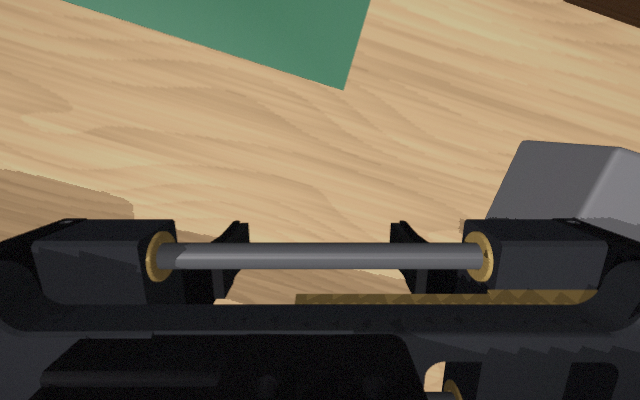

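```bash
python3 - <<'E'
from h import *
import pickle
im=pickle.load(open("top0.pkl","rb"));I=im["img"]
c=cv2.resize(I[165:310,340:440],None,fx=5.5/1,fy=5.5/1*0.75,interpolation=cv2.INTER_CUBIC)
c=cv2.resize(I[170:305,340:440],None,fx=4.4,fy=4.4,interpolation=cv2.INTER_CUBIC)
cv2.imwrite("pics/crop.png",c[:,:,::-1])
hsv=cv2.cvtColor(I,cv2.COLOR_RGB2GRAY)
m=(hsv<75).astype(np.uint8)
sub=np.zeros_like(m);sub[165:310,365:425]=m[165:310,365:425]
sub=cv2.morphologyEx(sub,cv2.MORPH_OPEN,np.ones((3,3)))
n,l,st,ce=cv2.connectedComponentsWithStats(sub);print(st)
pts=cv2.findNonZero(sub);r=cv2.minAreaRect(pts);b=cv2.boxPoints(r);print(r,b)
w=np.array([onz(im,*p,0.01) for p in b]);print(w, [np.linalg.norm(w[i]-w[i-1]) for i in range(4)])
E
```

```text
[[     0      0    640    400 254414]
 [   402    182      4     11     39]
 [   372    184      6     10     52]
 [   399    196     17    100    677]
 [   373    199     19     42    260]
 [   391    248      3      3      9]
 [   386    250      4      4     15]
 [   391    253      3      4     12]
 [   385    256      3      3      9]
 [   379    263     18     35    513]]
((393.48162841796875, 239.50160217285156), (114.11787414550781, 34.870033264160156), 85.060791015625) [[371.19867 184.15567]
 [405.9392  181.15341]
 [415.7646  294.84753]
 [381.02405 297.8498 ]]
[[ 0.67550044 -0.11464132  0.01      ]
 [ 0.68197839 -0.18656815  0.01      ]
 [ 0.44960685 -0.20409964  0.01      ]
 [ 0.44362977 -0.13355196  0.01      ]] [np.float64(0.2326405336478911), np.float64(0.07221795512018928), np.float64(0.2330319398132893), np.float64(0.07080043370438895)]
```

View pics/crop.png

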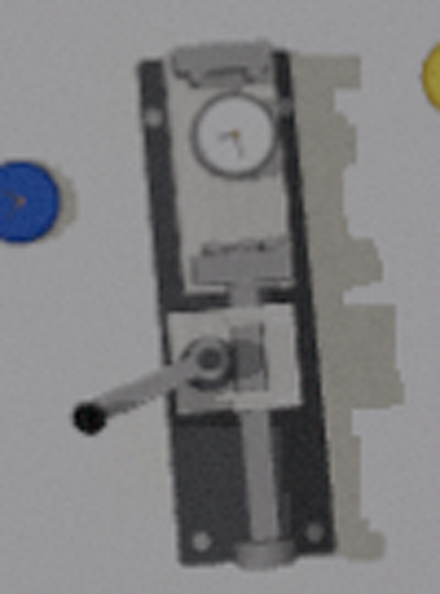

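```bash
cat >> h.py <<'E'
from scipy.spatial.transform import Rotation as Ro
yaw=0.0783;ex=np.array([np.cos(yaw),np.sin(yaw),0]);ey=np.array([-np.sin(yaw),np.cos(yaw),0])
O=np.array([.5806,-.1583,0])
def toH(P):d=np.asarray(P)-O;return np.array([d@ex,d@ey,d[2]])*1e3
def toW(p):p=np.asarray(p)/1e3;return O+p[0]*ex+p[1]*ey+np.array([0,0,p[2]])
def toT(R,dw):return R.T@dw*1e3
E
python3 - <<'E'
from h import *
import pickle
im=pickle.load(open("top0.pkl","rb"));sc=pickle.load(open("scene0.pkl","rb"))
def px(u,v):return u/4.4+340,v/4.4+170
print("case",toH(onz(im,*px(234,135),.040)))
print("handle",toH(onz(im,*px(88,417),.085)))
print("pivot",toH(onz(im,*px(209,360),.05)))
print("button rear bottom",toH(onz(im,*px(266,568),.034)),toH(onz(im,*px(264,545),.048)))
for p in [(-42,20,48),(-137,0,48),(-136,0,34),(66,0,40),(85,13,47),(85,-13,47),(100,36,10),(100,-36,10),(-136,36,10),(-136,-36,10)]:
    print(p,np.round((proj(im,toW(p))-[340,170])*4.4,0),np.round(proj(sc,toW(p)),1))
R=Ro.from_rotvec(ctrl.get_state()["tool_rot"]).as_matrix();print(R.round(3))
I=sc["img"][170:300,170:310];cv2.imwrite("pics/sc.png",cv2.resize(I,None,fx=4.5,fy=4.5,interpolation=cv2.INTER_CUBIC)[:,:,::-1])
E
```

```text
case [57.52287668 -2.14146177 40.        ]
handle [-62.95829033  76.70726761  85.        ]
pivot [-42.83635446  19.06838683  50.        ]
button rear bottom [-137.79895229   -0.54345391   34.        ] [-126.24617298    1.32257922   48.        ]
(-42, 20, 48) [206. 358.] [232.1 214.7]
(-137, 0, 48) [269. 569.] [193.9 197.4]
(-136, 0, 34) [264. 564.] [195.6 202.2]
(66, 0, 40) [228. 117.] [263.6 252.6]
(85, 13, 47) [197.  76.] [275.7 251.6]
(85, -13, 47) [254.  71.] [265.6 260.6]
(100, 36, 10) [137.  58.] [290.7 259.6]
(100, -36, 10) [290.  47.] [264.  284.6]
(-136, 36, 10) [179. 566.] [211.2 200.5]
(-136, -36, 10) [335. 553.] [184.1 219.6]
[[ 0.286 -0.     0.958]
 [-0.958  0.001  0.286]
 [-0.001 -1.    -0.   ]]
```

View pics/sc.png

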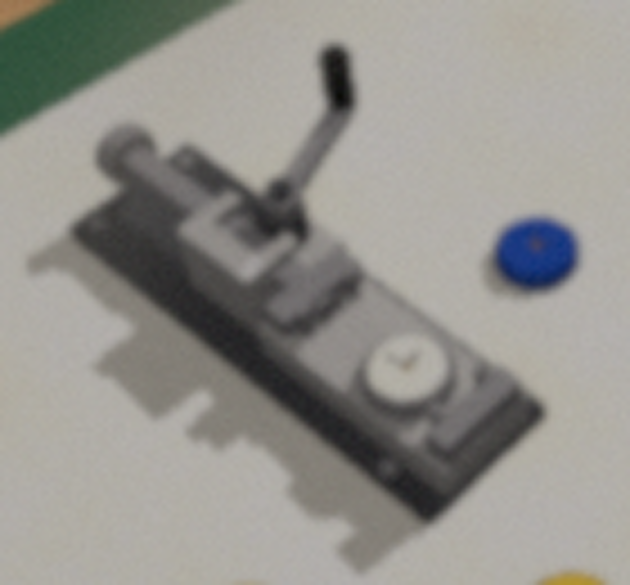

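Emit:
drive_tool(
  increments="0 0 0 6 255;0 0 0 6.2 255;-27 0 16 0 255;-27 0 16 0 255;-27 0 16 0 255;-27 0 16 0 255;-27 0 16 0 255;-27 0 16 0 255;-27 0 16 0 255;-27 0 16 0 255;-27 0 16 0 255;-27 0 16 0 255;-27 0 16 0 255;-27 0 16 0 255;-27 0 16 0 255;-27 0 16 0 255;-27 0 16 0 255;-27 0 16 0 255",
  squeeze=20,
)

```text
time: 2.4
position: [0.4079, -0.1715, 0.1833]
tool_rot: [-1.245, 1.152, -1.152]
ft_force: [0.0, 0.4, -1.2]
grip_width: 0.004
```

```bash
python3 - <<'E'
from h import *
s=ctrl.get_state();R=Ro.from_rotvec(s["tool_rot"]).as_matrix();print(s["time"],toH(s["position"]),R.round(3),s["ft_force"],s["grip_width"])
print(toT(R,toW((-168,0,34))-s["position"]))
E
```

```text
2.4 [-173.1605443     0.33044917  183.28326218] [[ 0.077 -0.     0.997]
 [-0.997 -0.     0.077]
 [ 0.    -1.    -0.   ]] [ 0.0465204   0.37863767 -1.15103405] 0.0035446444278950445
[  0.29624576 149.28197951   5.19957811]
```

Emit:
drive_tool(
  increments="0 30 0 0 255;0 30 0 0 255;0 30 0 0 255;0 30 0 0 255;0 20 0 0 255;0 13 0 0 255;0 0 0 0 255",
)

```text
time: 3.28
position: [0.4071, -0.1722, 0.0298]
tool_rot: [-1.245, 1.154, -1.151]
ft_force: [0.4, 0.6, 0.3]
grip_width: 0.001
```

```bash
python3 - <<'E'
from h import *
s=ctrl.get_state();R=Ro.from_rotvec(s["tool_rot"]).as_matrix();print(s["time"],toH(s["position"]),s["ft_force"])
for n in["scene","wrist"]:
    im=get_image(n);I=im["img"]
    if n=="scene": I=cv2.resize(I[130:290,150:330],None,fx=3.7,fy=3.7,interpolation=cv2.INTER_CUBIC)
    cv2.imwrite(f"pics/{n}1.png",I[:,:,::-1])
E
```

```text
3.275 [-174.04360566   -0.27760214   29.7709439 ] [0.41449177 0.6448282  0.31168429]
```

View pics/scene1.png

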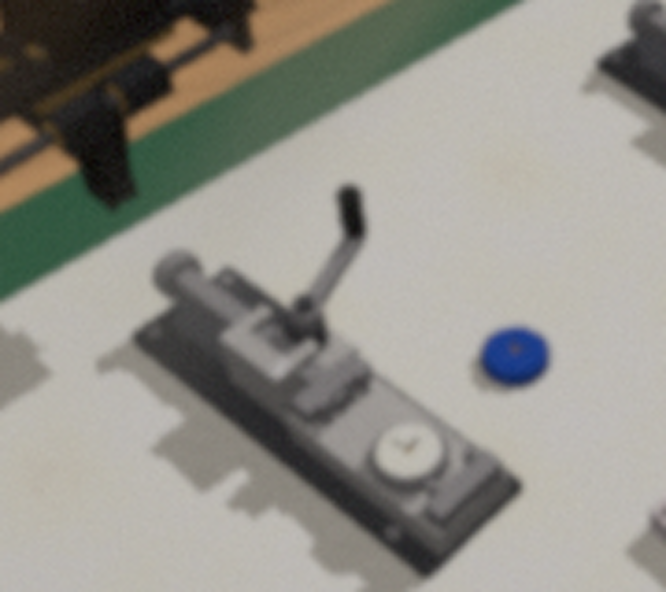

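View pics/wrist1.png

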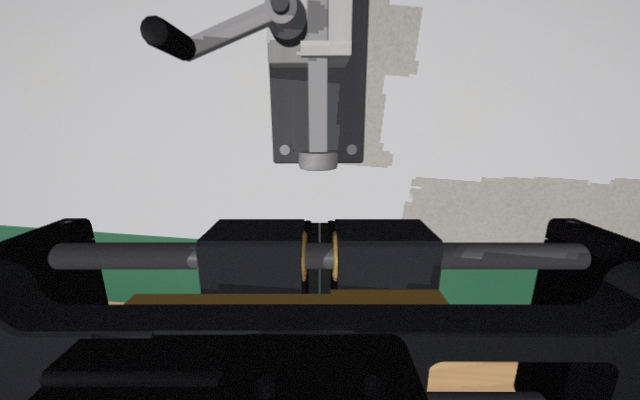

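Emit:
drive_tool(
  increments="0 0 6 0 255;0 0 6 0 255;0 0 6 0 255;0 0 3 0 255;0 0 3 0 255;0 0 3 0 255;0 0 3 0 255;0 0 3 0 255;0 0 3 0 255;0 0 3 0 255;0 0 3 0 255;0 0 3 0 255;0 0 3 0 255;0 0 3 0 255",
)

```text
time: 5.12
position: [0.4588, -0.1686, 0.0304]
tool_rot: [-1.245, 1.152, -1.152]
ft_force: [0.1, -0.2, -0.4]
grip_width: 0.006
```

```bash
cat > look.py <<'E'
from h import *
import sys
k=sys.argv[1]
s=ctrl.get_state();print(s["time"],toH(s["position"]),(np.array([ex,ey])@s["ft_force"]).round(2),s["ft_force"][2].round(2),s["grip_width"])
for n,(a,b,c,d),f in[("top",(165,310,330,440),4),("scene",(150,290,160,330),3.7)]:
    im=get_image(n);cv2.imwrite(f"pics/{n}{k}.png",cv2.resize(im["img"][a:b,c:d],None,fx=f,fy=f,interpolation=cv2.INTER_CUBIC)[:,:,::-1])
im=get_image("wrist");cv2.imwrite(f"pics/wrist{k}.png",im["img"][:,:,::-1])
E
python3 look.py 2
```

```text
5.125 [-122.221233     -0.73297218   30.4092599 ] [ 0.11 -0.17] -0.38 0.005902290789749927
```

View pics/scene2.png

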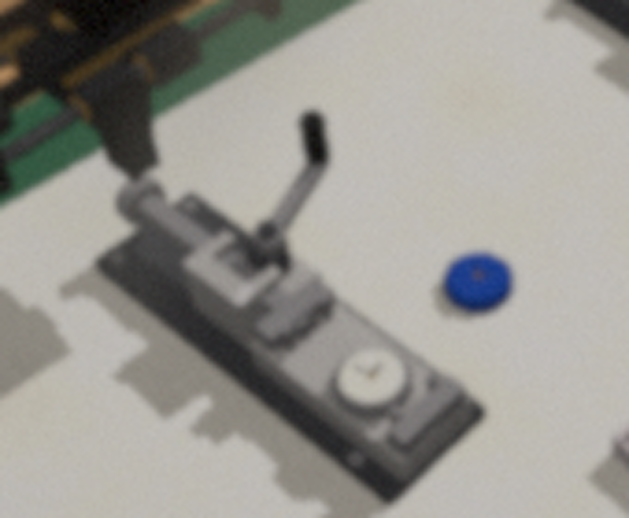

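View pics/wrist2.png

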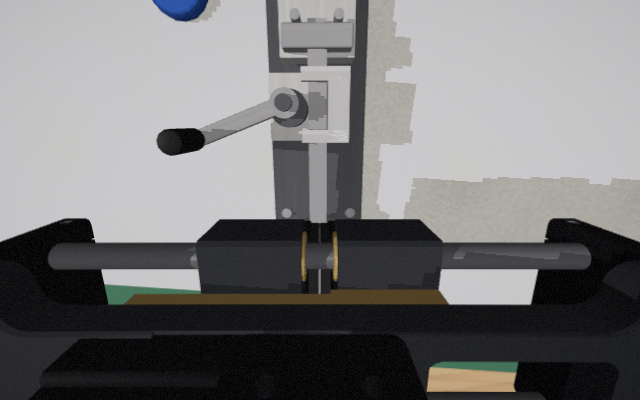

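```bash
python3 - <<'E'
from h import *
im=get_image("scene")
for p in [(-122,0,30),(-122,-15,30),(-122,15,30),(-137,0,34),(-137,0,48),(-125,0,48),(-137,-14,34)]:
    print(p,(proj(im,toW(p))-[160,150])*3.7)
cv2.imwrite("pics/z.png",cv2.resize(im["img"][165:235,175:255],None,fx=8,fy=8,interpolation=cv2.INTER_CUBIC)[:,:,::-1])
im=get_image("top");cv2.imwrite("pics/z2.png",cv2.resize(im["img"][200:310,340:440],None,fx=5,fy=5,interpolation=cv2.INTER_CUBIC)[:,:,::-1])
s=ctrl.get_state();print(s["position"],s["joint_torque"])
E
```

```text
(-122, 0, 30) [148.97960744 210.06535533]
(-122, -15, 30) [127.40768473 225.14187105]
(-122, 15, 30) [170.11532072 195.28860285]
(-137, 0, 34) [130.68597882 192.42566811]
(-137, 0, 48) [125.42492934 175.44741022]
(-125, 0, 48) [139.041541   185.75579248]
(-137, -14, 34) [110.48072313 206.25984759]
[ 0.45847935 -0.16864375  0.03038349] [-4.15793213e-02 -3.18358397e+01 -2.05490716e+00 -2.70725119e+01
 -3.98966856e-02 -6.86367927e-02 -8.03641487e-04]
```

View pics/z.png

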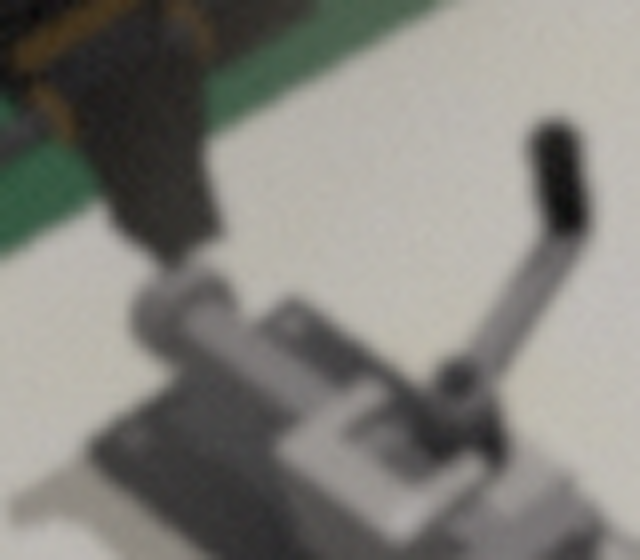

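View pics/z2.png

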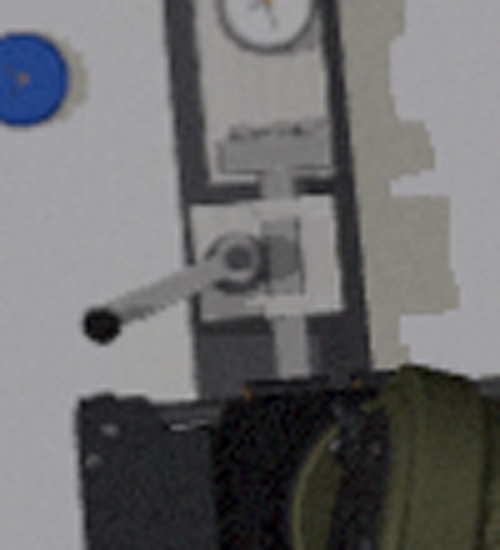

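```bash
python3 - <<'E'
from h import *
im=get_image("scene");w=get_image("wrist")
for p in [(-174,0,30),(-174,-10,30),(-174,10,30),(-174,0,45),(-190,0,30)]: print(p,(proj(im,toW(p))).round(1), (proj(im,toW(p))-[150,130])*3.7)
for p in [(-122,0,30),(-137,0,48),(-136,36,10),(-136,-36,10),(-42,20,48),(-20,0,48),(-66,0,48)]: print(p,proj(w,toW(p)).round(1))
T=np.array(w["camera_from_world"]);print(toH(-T[:3,:3].T@T[:3,3]))
E
```

```text
(-174, 0, 30) [184.8 195. ] [128.78448654 240.31509436]
(-174, -10, 30) [180.9 197.5] [114.463141  249.7727166]
(-174, 10, 30) [188.6 192.4] [142.91657301 230.979711  ]
(-174, 0, 45) [183.2 190. ] [122.73493824 222.17296013]
(-190, 0, 30) [180.2 191.4] [111.78953564 227.32496089]
(-122, 0, 30) [318.2 216.8]
(-137, 0, 48) [318.2 245.1]
(-136, 36, 10) [275.3 225. ]
(-136, -36, 10) [361.3 225. ]
(-42, 20, 48) [285.9 104. ]
(-20, 0, 48) [318.   65.6]
(-66, 0, 48) [318.1 143.2]
[-54.06863421  -0.60656538 231.26909782]
```

Emit:
drive_tool(
  increments="0 0 -15 0 255;0 0 -20 0 255;0 0 -15 0 255;0 0 0 0 255",
)

```text
time: 5.98
position: [0.4074, -0.173, 0.0304]
tool_rot: [-1.245, 1.154, -1.154]
ft_force: [0.3, -0.5, -0.6]
grip_width: 0.008
```

```bash
cat > tip.py <<'E'
from h import *
import sys
s=ctrl.get_state();p=toH(s["position"]);print(s["time"],p,s["grip_width"])
im=get_image("scene")
o=np.array([130,130]);f=5
print("tcp px",(proj(im,s["position"])-o)*f,(proj(im,s["position"]+[0,0,.02])-o)*f)
cv2.imwrite(f"pics/tip{sys.argv[1]}.png",cv2.resize(im["img"][130:240,130:270],None,fx=f,fy=f,interpolation=cv2.INTER_CUBIC)[:,:,::-1])
E
python3 tip.py 1
```

```text
5.975 [-173.8634284    -1.11396553   30.43436659] 0.007535328280978084
tcp px [271.85311609 325.61626379] [260.84890558 292.75490867]
```

View pics/tip1.png

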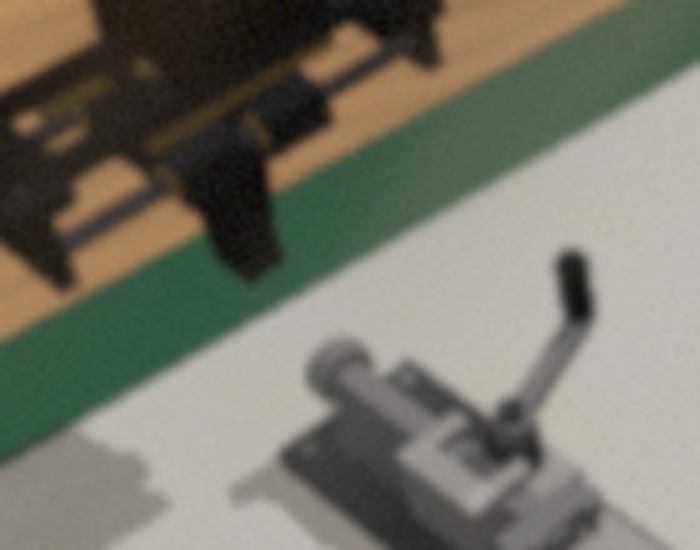

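Emit:
drive_tool(
  increments="0 0 0 0 100;0 0 0 0 100;0 0 0 0 100;0 0 0 0 100",
)

```text
time: 6.52
position: [0.4089, -0.1723, 0.0304]
tool_rot: [-1.245, 1.152, -1.152]
ft_force: [0.6, -0.6, -0.8]
grip_width: 0.373
```

```bash
python3 tip.py 2
```

```text
6.525 [-172.27601532   -0.56394616   30.35311402] 0.37300065860909837
tcp px [275.25570728 326.80716727] [264.30994971 293.95443891]
```

View pics/tip2.png

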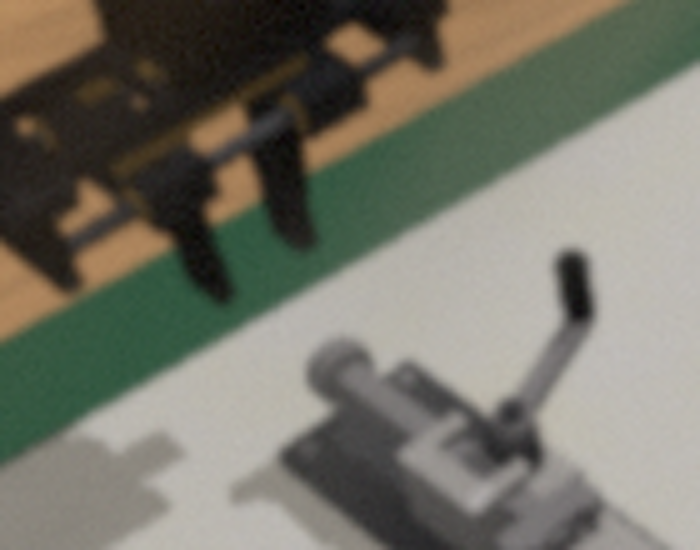

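```bash
python3 - <<'E'
from h import *
im=get_image("scene");w=get_image("wrist");cv2.imwrite("pics/w3.png",w["img"][:,:,::-1])
t=get_image("top");cv2.imwrite("pics/t3.png",cv2.resize(t["img"][200:400,250:520],None,fx=2.9,fy=2.9,interpolation=cv2.INTER_CUBIC)[:,:,::-1])
s=ctrl.get_state();P=s["position"];R=Ro.from_rotvec(s["tool_rot"]).as_matrix()
for dx in(-16,0,16):
  for up in (0,30,60): 
    q=P+R@np.array([dx,-up,0])/1e3;print(dx,up,proj(w,q).round(),proj(im,q).round(1))
print(proj(im,toW((-63,76.7,85))),proj(im,toW((-63,76.7,54))))
T=np.array(w["camera_from_world"]);print(toH(-T[:3,:3].T@T[:3,3]),(T[:3,:3]@R).round(3))
E
```

```text
-16 0 [298. 218.] [191.1 191.3]
-16 30 [295. 233.] [188.  181.4]
-16 60 [290. 253.] [184.7 170.8]
0 0 [319. 218.] [185.  195.3]
0 30 [319. 233.] [181.7 185.4]
0 60 [319. 253.] [178.2 174.9]
16 0 [340. 218.] [178.8 199.5]
16 30 [344. 233.] [175.2 189.5]
16 60 [349. 253.] [171.5 179. ]
[243.81554556 181.51701294] [245.5630834  192.20501685]
[-103.8971407    -0.48032162  231.26084741] [[ 1.    -0.     0.001]
 [-0.001  0.25   0.968]
 [-0.001 -0.968  0.25 ]]
```

View pics/w3.png

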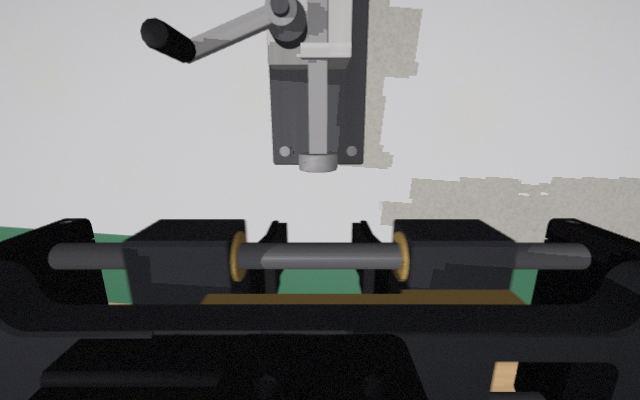

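View pics/t3.png

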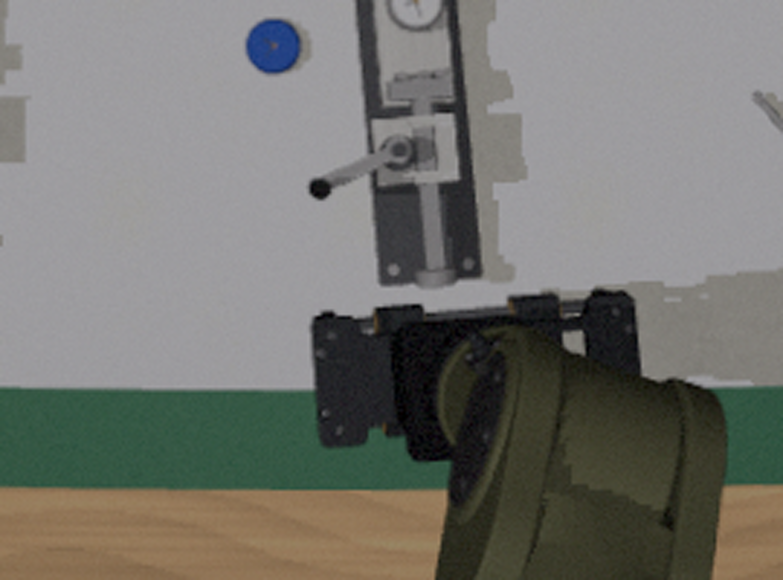

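```bash
python3 - <<'E'
from h import *
im=get_image("scene");w=get_image("wrist")
s=ctrl.get_state();P=s["position"];R=Ro.from_rotvec(s["tool_rot"]).as_matrix()
for a,b in(((191,179.6),(281,222)),((175,190),(358,222))):
    o1,d1=ray(im,*a);o2,d2=ray(w,*b)
    k=np.linalg.lstsq(np.c_[d1,-d2],o2-o1,rcond=None)[0]
    q1=o1+k[0]*d1;q2=o2+k[1]*d2;q=(q1+q2)/2;print(toH(q),np.linalg.norm(q1-q2)*1e3,R.T@(q-P)*1e3)
E
```

```text
[-163.69506855   21.1374528    67.44958984] 4.336975398036353 [-21.7987197  -37.05065422   8.69488211]
[-160.31432044  -23.35502665   72.36152602] 1.4594469123580662 [ 22.68914185 -41.96220086  12.1364206 ]
```

Emit:
drive_tool(
  increments="0 5 0 0 255;0 5 0 0 255;0 5 0 0 255;0 3 0 0 255;0 0 0 0 255",
)

```text
time: 7.45
position: [0.4086, -0.1723, 0.0121]
tool_rot: [-1.245, 1.153, -1.152]
ft_force: [-0.7, 0.1, 0.4]
grip_width: 0.122
```

```bash
python3 tip.py 4
```

```text
7.45 [-172.61871881   -0.5475654    12.11978655] 0.12165784043266521
tcp px [284.42898148 355.34897707] [273.83927882 323.55170856]
```

View pics/tip4.png

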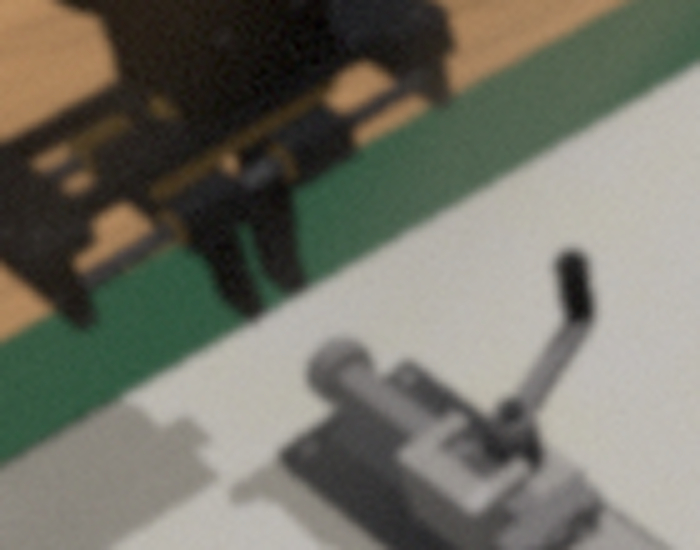

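Emit:
drive_tool(
  increments="0 3 0 0 255;0 3 0 0 255;0 3 0 0 255;0 3 0 0 255;0 2 0 0 255;0 0 0 0 255",
)

```text
time: 8.25
position: [0.4086, -0.1724, -0.0017]
tool_rot: [-1.245, 1.153, -1.152]
ft_force: [-0.5, 0.1, 0.1]
grip_width: 0.003
```

```bash
python3 tip.py 5
```

```text
8.25 [-172.54055052   -0.60004609   -1.74102845] 0.0026083277905712436
tcp px [291.55878993 376.88992578] [281.23205374 345.86150907]
```

View pics/tip5.png

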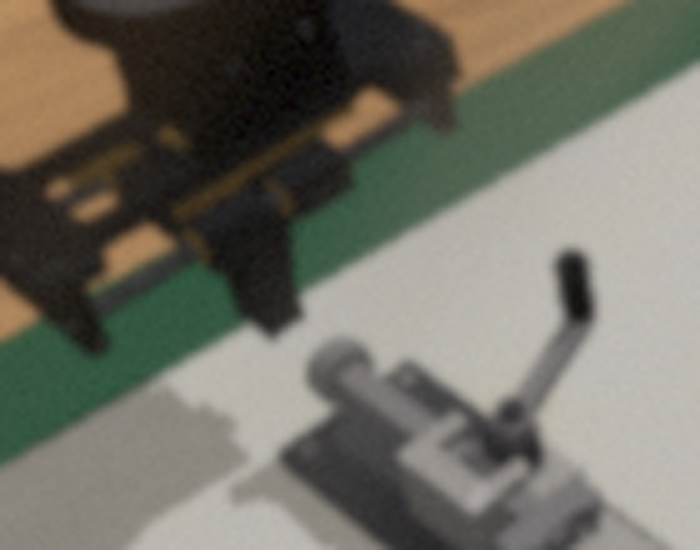

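Emit:
drive_tool(
  increments="0 4 0 0 255;0 0 6 0 255;0 0 6 0 255;0 0 3 0 255;0 0 3 0 255;0 0 3 0 255;0 0 3 0 255;0 0 3 0 255;0 0 3 0 255;0 0 3 0 255;0 0 3 0 255;0 0 0 0 255",
)

```text
time: 9.8
position: [0.445, -0.1696, -0.0056]
tool_rot: [-1.244, 1.152, -1.152]
ft_force: [-0.8, 0.1, -0.3]
grip_width: -0.001
```

```bash
python3 look.py 6
```

```text
9.8 [-136.02964368   -0.68681133   -5.63533616] [-0.76  0.11] -0.28 -0.0011672870727763313
```

View pics/scene6.png

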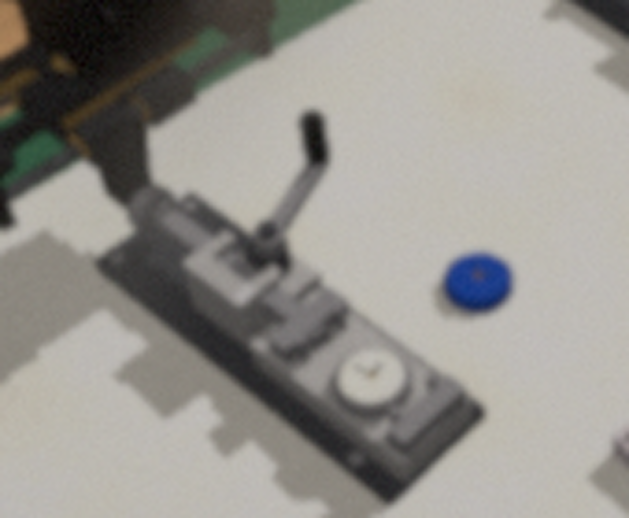

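View pics/top6.png

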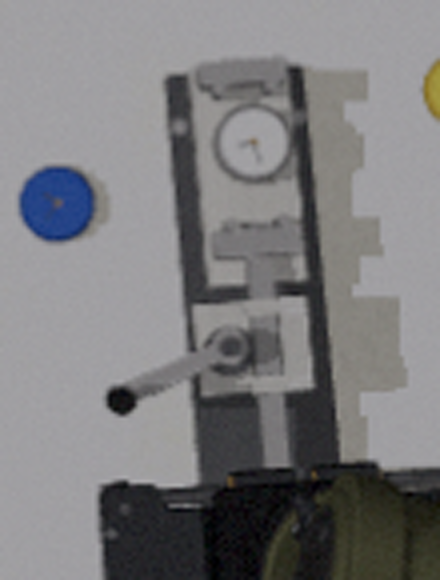

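Emit:
drive_tool(
  increments="0 0 3 0 255;0 0 3 0 255;0 0 3 0 255;0 0 3 0 255;0 0 3 0 255;0 0 3 0 255;0 0 3 0 255;0 0 3 0 255;0 0 2 0 255;0 0 0 0 255",
)

```text
time: 11.2
position: [0.471, -0.1676, -0.0056]
tool_rot: [-1.244, 1.152, -1.152]
ft_force: [-2.2, 0.3, -0.8]
grip_width: 0.003
```

```bash
python3 look.py 7
```

```text
11.2 [-110.03084959   -0.65135045   -5.58246265] [-2.18  0.43] -0.81 0.002676534614631186
```

View pics/scene7.png

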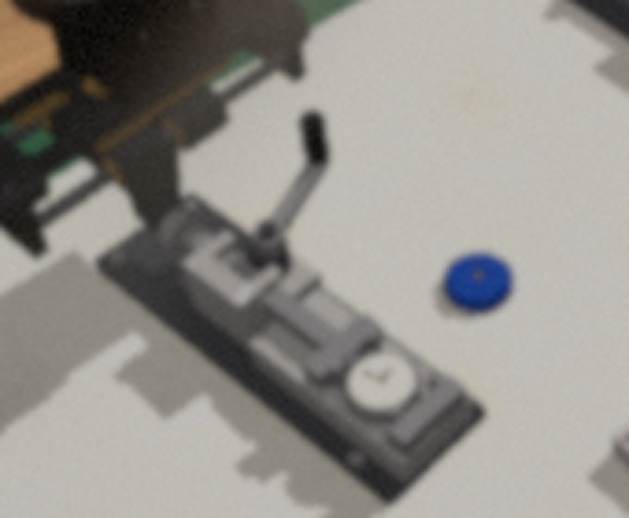

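View pics/top7.png

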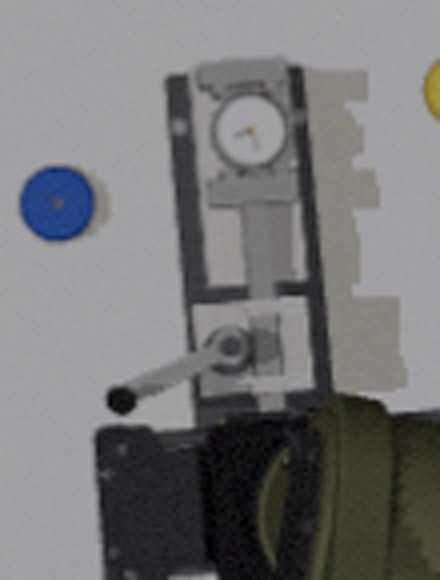

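Emit:
drive_tool(
  increments="0 -3 0 0 255;0 -3 0 0 255;0 0 1 0 255;0 0 1 0 255;0 0 1 0 255;0 0 0 0 255",
)

```text
time: 12.1
position: [0.4721, -0.1679, 0.0004]
tool_rot: [-1.247, 1.155, -1.151]
ft_force: [-6.4, -1.3, 6.0]
grip_width: 0.005
```

Emit:
drive_tool(
  increments="0 0 1 0 255;0 0 0 0 255",
)

```text
time: 12.35
position: [0.4722, -0.1679, 0.0003]
tool_rot: [-1.248, 1.156, -1.151]
ft_force: [-8.1, 0.1, 6.8]
grip_width: 0.006
```

Emit:
drive_tool(
  increments="0 0 1 0 255;0 0 0 0 255",
)

```text
time: 12.6
position: [0.4723, -0.1679, 0.0001]
tool_rot: [-1.249, 1.158, -1.15]
ft_force: [-9.7, -1.5, 9.0]
grip_width: 0.003
```

```bash
python3 look.py 8
```

```text
12.6 [-108.74391644   -1.05882933    0.14749471] [-9.74 -0.7 ] 8.97 0.0028316684942419675
```

View pics/top8.png

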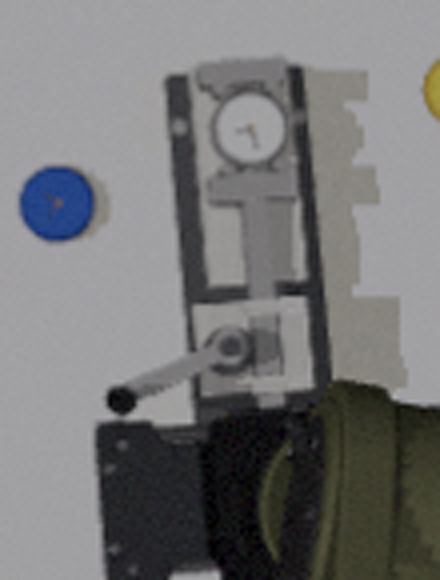

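```bash
python3 - <<'E'
from h import *
t=get_image("top");I=t["img"]
for r in[(330,165)]:
    c=cv2.resize(I[165:235,365:420],None,fx=8,fy=8,interpolation=cv2.INTER_CUBIC);cv2.imwrite("pics/c8.png",c[:,:,::-1])
print("case",toH(onz(t,392.5,197.5,.040)))
for p in [(66,0,40),(47,13,40),(47,-13,40),(85,13,47),(85,-13,47),(66,20,40),(66,-20,40),(86,0,40),(46,0,40)]:print(p,((proj(t,toW(p))-[365,165])*8).round())
E
```

```text
case [63.99227496 -1.34883065 40.        ]
(66, 0, 40) [214. 252.]
(47, 13, 40) [169. 332.]
(47, -13, 40) [272. 324.]
(85, 13, 47) [158. 177.]
(85, -13, 47) [262. 170.]
(66, 20, 40) [134. 258.]
(66, -20, 40) [293. 246.]
(86, 0, 40) [207. 173.]
(46, 0, 40) [221. 332.]
```

View pics/c8.png

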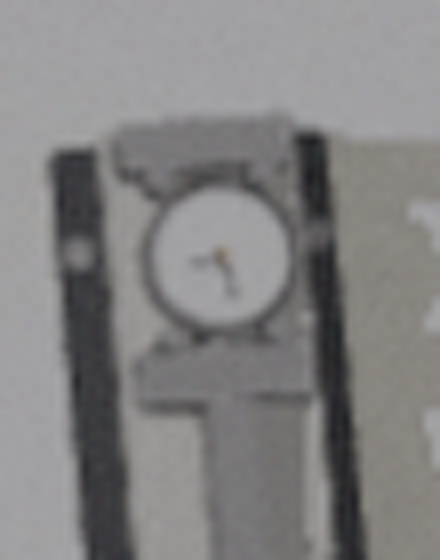

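View pics/scene8.png

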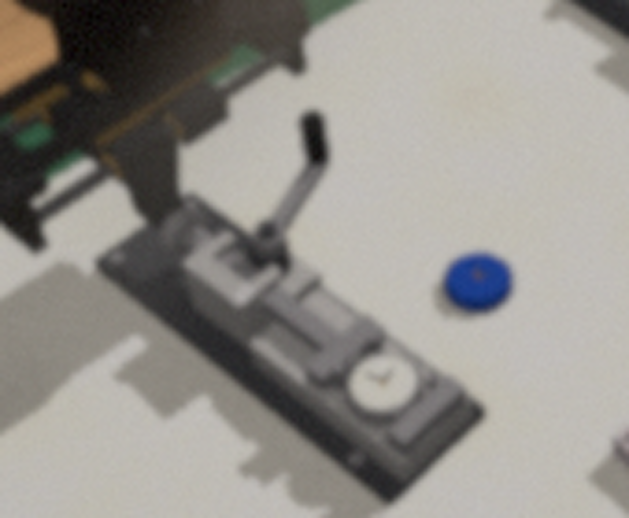

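View pics/wrist8.png

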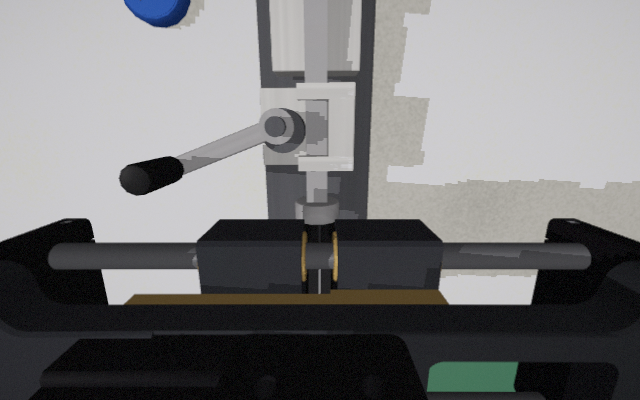

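Emit:
drive_tool(
  increments="0 0 1 0 255;0 0 1 0 255;0 0 1 0 255;0 0 0 0 255;0 0 0 0 255",
)

```text
time: 13.42
position: [0.4724, -0.1678, -0.0002]
tool_rot: [-1.253, 1.162, -1.147]
ft_force: [-16.0, -0.6, 13.1]
grip_width: 0.009
```

```bash
python3 - <<'E'
from h import *
s=ctrl.get_state();print(s["time"],toH(s["position"]),(np.array([ex,ey])@s["ft_force"]).round(2),s["ft_force"][2].round(2),s["torque"])
t=get_image("top");I=t["img"]
c=cv2.resize(I[165:235,365:420],None,fx=8,fy=8,interpolation=cv2.INTER_CUBIC);cv2.imwrite("pics/c9.png",c[:,:,::-1])
E
```

```text
13.425 [-108.58238631   -1.0369287    -0.20658181] [-15.97   0.7 ] 13.09 [-0.08818649  3.43756473  0.07778601]
```

View pics/c9.png

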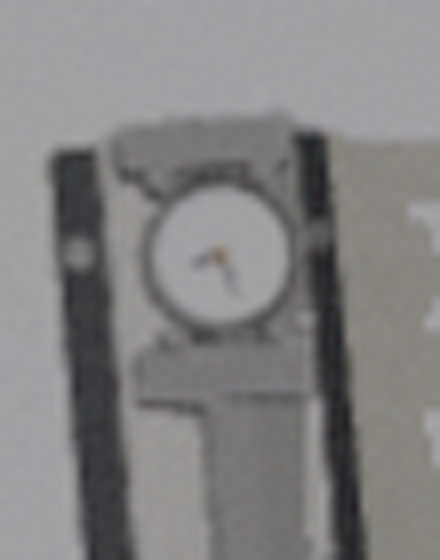

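Emit:
drive_tool(
  increments="0 0 -6 0 255;0 0 -10 0 255;0 0 -15 0 255;0 -20 0 0 255;0 -30 0 0 255;0 -30 0 0 255;0 0 0 0 255",
)

```text
time: 14.35
position: [0.4493, -0.1703, 0.0828]
tool_rot: [-1.243, 1.148, -1.157]
ft_force: [-0.4, 0.1, -0.8]
grip_width: 0.003
```

```bash
python3 look.py 10
```

```text
14.35 [-131.80105493   -1.72242844   82.7817447 ] [-0.35  0.17] -0.79 0.002980302935820897
```

View pics/top10.png

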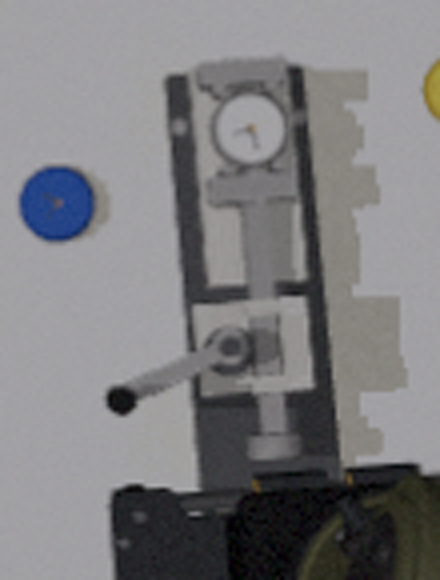

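View pics/scene10.png

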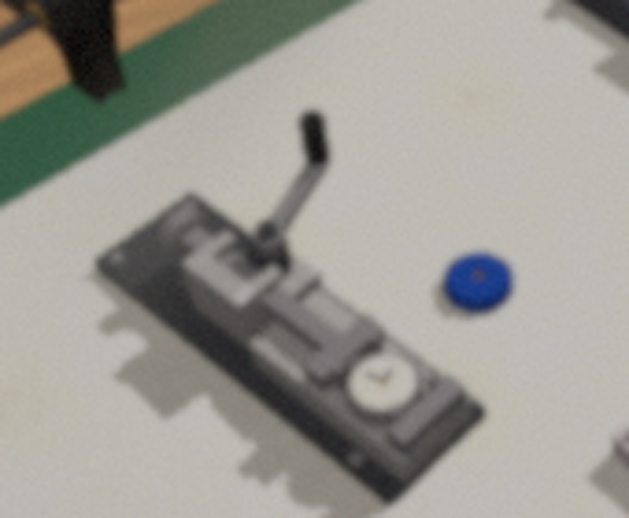

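Emit:
drive_tool(
  increments="0 0 0 10 120;0 0 0 10 120;0 0 0 10 120;0 0 0 10 120;0 0 0 10 120;0 0 0 10 120;0 0 0 10 120;0 0 0 0 120",
)

```text
time: 15.5
position: [0.4467, -0.1691, 0.0792]
tool_rot: [-0.433, 1.987, -1.984]
ft_force: [-0.3, 0.6, 0.2]
grip_width: 0.532
```

```bash
python3 - <<'E'
from h import *
s=ctrl.get_state();R=Ro.from_rotvec(s["tool_rot"]).as_matrix();print(s["time"],toH(s["position"]),R.round(3),s["joint_positions"],s["grip_width"])
print(toT(R,toW((-63,77,83))-s["position"]))
E
python3 tip.py 11
```

```text
15.5 [-134.34414957   -0.27236529   79.15628074] [[-0.91  -0.002  0.415]
 [-0.415  0.001 -0.91 ]
 [ 0.001 -1.    -0.002]] [ 0.77298832  0.06171493 -0.47764632  1.9791671   0.03117759  1.1100564
 -2.43144404] 0.5317419342765306
[-93.49337737  -3.88773    -48.16278892]
15.5 [-134.34414957   -0.27236529   79.15628074] 0.5317419342765306
tcp px [306.56636857 287.27457151] [295.46670064 251.38826166]
```

View pics/tip11.png

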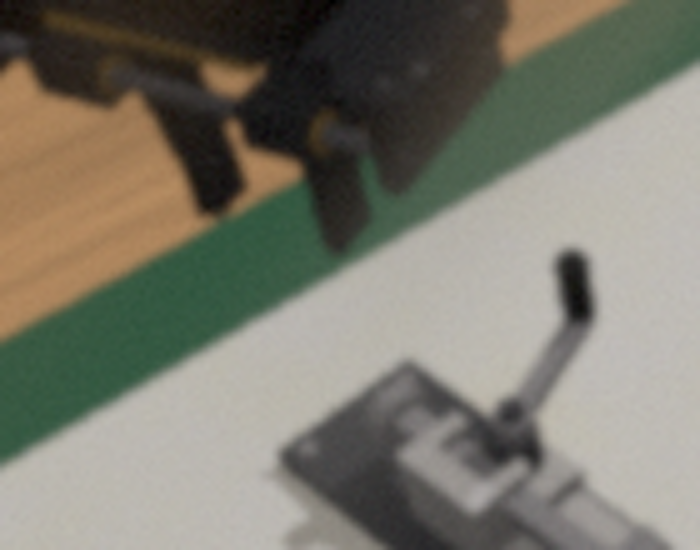

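Emit:
drive_tool(
  increments="-16 0 -8 0 120;-16 -4 -8 0 120;-16 0 -8 0 120;-15 0 -8 0 120;-15 0 -8 0 120;-15 0 -8 0 120;0 0 0 0 120",
)

```text
time: 16.42
position: [0.513, -0.0858, 0.0842]
tool_rot: [-0.433, 1.985, -1.983]
ft_force: [0.1, -0.2, -0.3]
grip_width: 0.53
```

```bash
python3 look.py 12; python3 - <<'E'
from h import *
s=ctrl.get_state();R=Ro.from_rotvec(s["tool_rot"]).as_matrix();w=get_image("wrist");sc=get_image("scene")
for z in(54,85):print(proj(w,toW((-63,77,z))),proj(sc,toW((-63,77,z))))
for up in (0,33,50):print(up,proj(w,s["position"]+[0,0,up/1e3]))
print(toT(R,toW((-63,77,30))-s["position"]))
E
python3 tip.py 12
```

```text
16.425 [-61.74498879  77.53322716  84.17778403] [ 0.08 -0.19] -0.31 0.5301354645915586
[319.03071665 207.56695102] [245.66953647 192.12703599]
[319.10182926 219.3883201 ] [243.92546419 181.43892069]
0 [319.63642939 217.1860623 ]
33 [319.83331498 233.69504268]
50 [319.96488983 244.72736255]
[-0.45352431 54.18285249 -1.47420217]
16.675 [-62.81502693  75.29646522  84.34992067] 0.5269870116360436
tcp px [567.00744091 260.77736374] [561.04128564 224.64386716]
```

View pics/tip12.png

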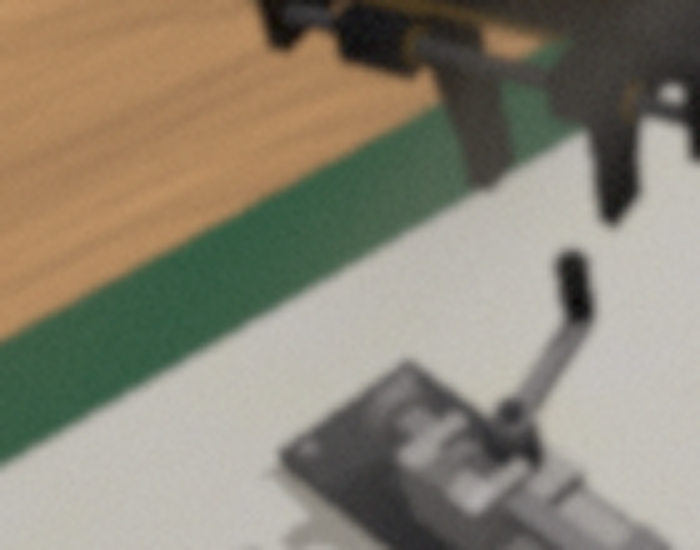

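View pics/wrist12.png

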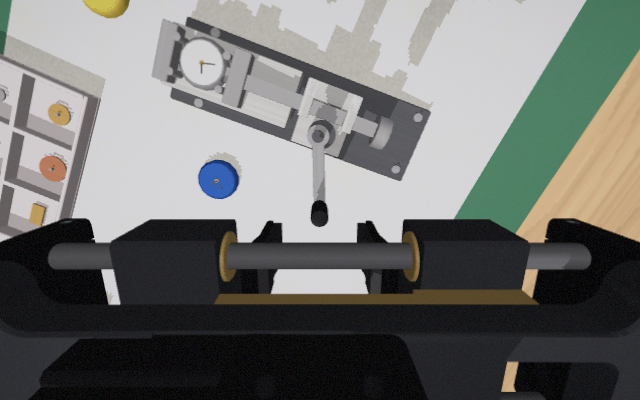

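View pics/top12.png

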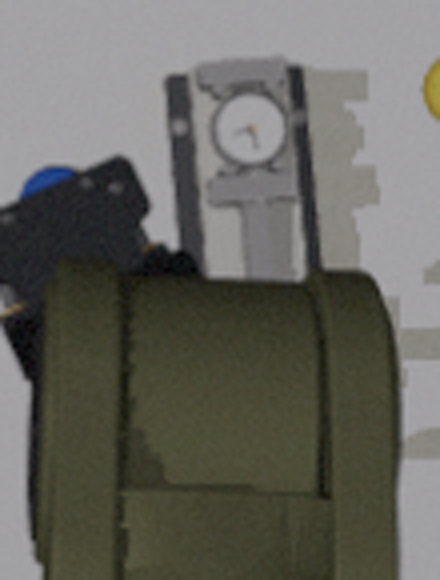

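Emit:
drive_tool(
  increments="0 10 0 0 120;0 10 0 0 120;0 10 0 0 120;0 10 0 0 120;0 10 0 0 120;0 4 0 0 120;0 0 0 0 120",
)

```text
time: 17.6
position: [0.5124, -0.0872, 0.0302]
tool_rot: [-0.43, 1.986, -1.986]
ft_force: [-0.0, -0.6, -0.2]
grip_width: 0.53
```

```bash
python3 look.py 13;python3 tip.py 13
```

```text
17.6 [-62.43847472  76.22747857  30.15709334] [-0.06 -0.6 ] -0.19 0.5295149825159612
17.75 [-61.91317758  76.00270374  30.8410842 ] 0.5286806958846885
tcp px [584.56776066 351.13346535] [579.23448168 318.4387912 ]
```

View pics/tip13.png

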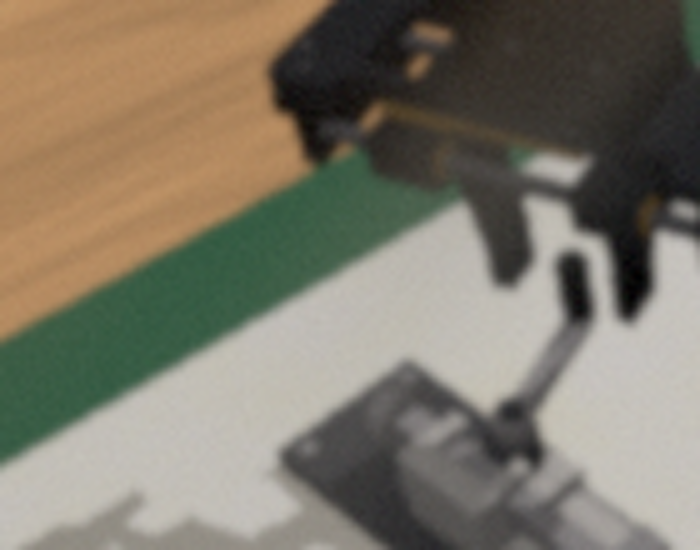

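View pics/wrist13.png

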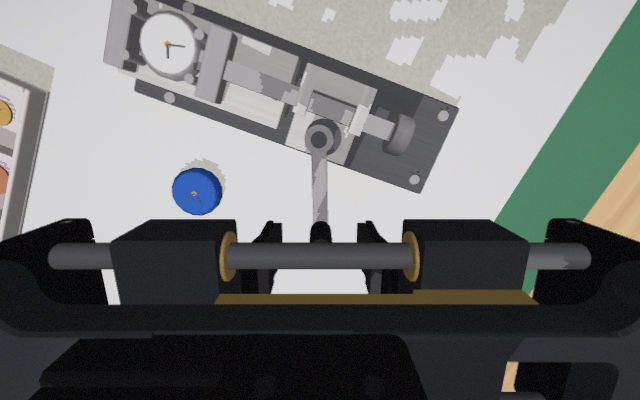

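Emit:
drive_tool(
  increments="0 0 0 0 255;0 0 0 0 255;0 0 0 0 255;0 0 0 0 255;0 0 0 0 255;0 0 0 0 255;0 0 0 0 255;0 0 0 0 255",
  squeeze=20,
)

```text
time: 18.8
position: [0.5124, -0.0874, 0.0304]
tool_rot: [-0.43, 1.986, -1.986]
ft_force: [-1.2, 0.5, 1.0]
grip_width: 0.152
```

```bash
python3 look.py 14;python3 tip.py 14; python3 - <<'E'
from h import *
s=ctrl.get_state();R=Ro.from_rotvec(s["tool_rot"]).as_matrix()
r=toH(s["position"])[:2]-[-42,20];print(r,np.hypot(*r),np.arctan2(-r[0],r[1]))
th=np.radians(7);c,sn=np.cos(th),np.sin(th)
n=np.array([[c,-sn],[sn,c]])@r-r; dw=n[0]*ex+n[1]*ey
print(R.T@dw)
E
```

```text
18.8 [-62.44236733  76.05634764  30.42148533] [-1.16  0.64] 0.97 0.15166628727007925
18.95 [-62.4559787   76.04127072  30.41827456] 0.15136743446784062
tcp px [583.86530254 351.14787817] [578.52290047 318.47658339]
[-20.43092162  55.99517142] 59.60605490188693 0.3498595571602306
[7.26311624e+00 2.05635532e-03 4.60892921e-01]
```

View pics/wrist14.png

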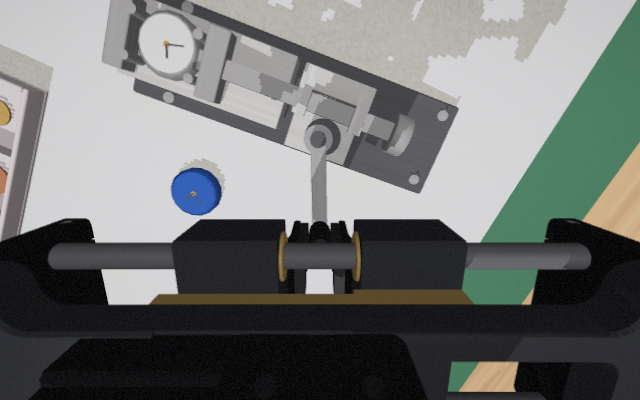

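Emit:
drive_tool(
  increments="7.3 0 0.4 -7 255;7.3 0 0.4 -7 255;7.3 0 0.4 -7 255;7.3 0 0.4 -7 255;0 0 0 0 255",
)

```text
time: 19.62
position: [0.4901, -0.1054, 0.0304]
tool_rot: [-0.821, 1.674, -1.675]
ft_force: [1.9, -0.5, -1.6]
grip_width: 0.146
```

```bash
cat > lv.py <<'E'
from h import *
s=ctrl.get_state();R=Ro.from_rotvec(s["tool_rot"]).as_matrix()
r=toH(s["position"])[:2]-[-42,20];a=np.arctan2(-r[0],r[1]);print(s["time"],toH(s["position"]),np.hypot(*r),a,"F",(R.T@s["ft_force"]).round(1),s["torque"].round(2),s["grip_width"])
print("tool x in H deg",np.degrees(np.arctan2(ey@R[:,0],ex@R[:,0])))
for deg in(7,np.degrees(1.57-a)):
  for r0 in (r,): 
    t=a+np.radians(deg);n=60*np.array([-np.sin(t),np.cos(t)])-r;print(deg,R.T@(n[0]*ex+n[1]*ey))
E
python3 lv.py
```

```text
19.625 [-86.06563772  59.77467187  30.35230434] 59.361645450851675 0.8365337703997415 F [-0.8  1.6  1.8] [-0.05 -0.4  -0.01] 0.14643687073013836
tool x in H deg -132.18543863964146
7 [ 7.31252907e+00 -4.55898987e-03 -1.76404983e-01]
42.02451937146823 [ 4.01370643e+01 -9.31613438e-03  1.48709532e+01]
```

Emit:
drive_tool(
  increments="7.3 0 0.4 -7 255;7.3 0 0.4 -7 255;7.3 0 0.4 -7 255;0 0 0 0 255",
)

```text
time: 20.12
position: [0.4807, -0.1244, 0.0304]
tool_rot: [-1.054, 1.42, -1.422]
ft_force: [4.3, 1.1, -5.8]
grip_width: 0.151
```

```bash
python3 lv.py
```

```text
20.125 [-96.93850924  41.57551975  30.38985556] 59.02323991605924 1.196580444360107 F [-2.3  5.8  3.8] [ 0.05 -0.98 -0.02] 0.1509198749769691
tool x in H deg -111.26751158492344
7 [ 7.31052231e+00 -5.69246284e-03 -5.51656649e-01]
21.395364525816493 [ 2.18975447e+01 -8.16142500e-03  3.09185394e+00]
```

Emit:
drive_tool(
  increments="7.3 0 0.1 -7 255;7.3 0 0.1 -7 255;7.3 0 0.2 -7 255;0 0 0 0 255;0 0 0 0 255",
)

```text
time: 20.75
position: [0.4788, -0.1456, 0.0305]
tool_rot: [-1.24, 1.152, -1.157]
ft_force: [6.9, 0.6, -7.3]
grip_width: 0.147
```

```bash
python3 lv.py; python3 look.py 15
```

```text
20.75 [-100.53020588   20.58738141   30.4782244 ] 58.53315314424807 1.5607611374920218 F [-0.1  7.4  6.9] [ 0.01 -1.64 -0.  ] 0.14721750146738108
tool x in H deg -90.27004051138518
7 [ 7.30662993e+00 -1.44307056e-03 -1.05852085e+00]
0.5293478292088034 [ 0.54652293 -0.00605068 -1.46720313]
20.75 [-100.53020588   20.58738141   30.4782244 ] [6.97 0.06] -7.34 0.14721750146738108
```

View pics/wrist15.png

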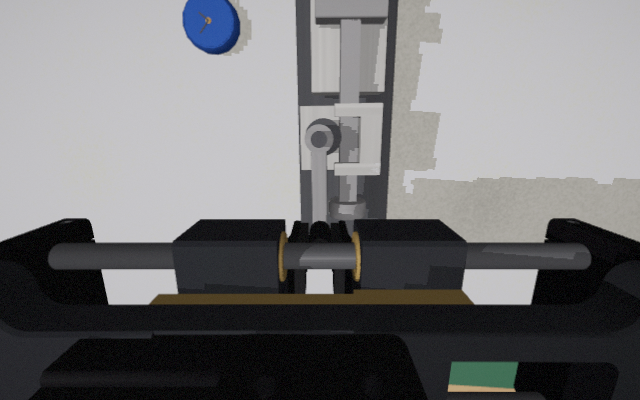

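View pics/scene15.png

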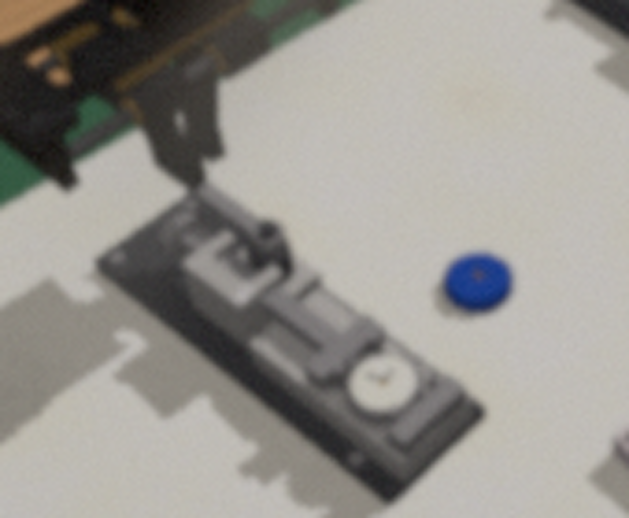

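Emit:
drive_tool(
  increments="0 0 -1.5 0 255;0 0 0 0 120;0 0 0 0 120;0 0 0 0 120;0 0 0 0 120;0 -10 0 0 120;0 -20 0 0 120;0 -20 0 0 120;0 -20 0 0 120;0 -20 -20 0 120;0 0 -30 0 120;0 0 0 0 120",
)

```text
time: 22.4
position: [0.4237, -0.1508, 0.1213]
tool_rot: [-1.245, 1.153, -1.155]
ft_force: [0.1, -0.3, 1.0]
grip_width: 0.527
```

```bash
python3 look.py 16;python3 - <<'E'
from h import *
t=get_image("top");cv2.imwrite("pics/c16.png",cv2.resize(t["img"][165:310,340:440],None,fx=4.1,fy=4.1,interpolation=cv2.INTER_CUBIC)[:,:,::-1])
for p in [(66,0,40),(-102,20,85),(-97,0,48)]:print(p,((proj(t,toW(p))-[340,165])*4.1).round())
E
```

```text
22.4 [-155.78708747   19.75345591  121.29149488] [ 0.12 -0.29] 0.97 0.5272096141917737
(66, 0, 40) [212. 129.]
(-102, 20, 85) [212. 485.]
(-97, 0, 48) [244. 466.]
```

View pics/c16.png

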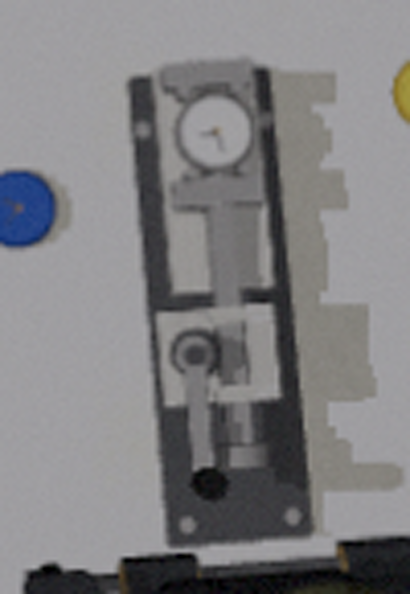

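View pics/scene16.png

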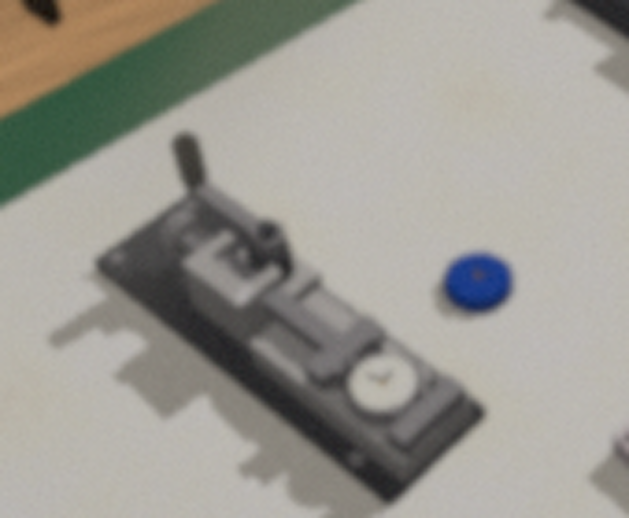

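View pics/wrist16.png

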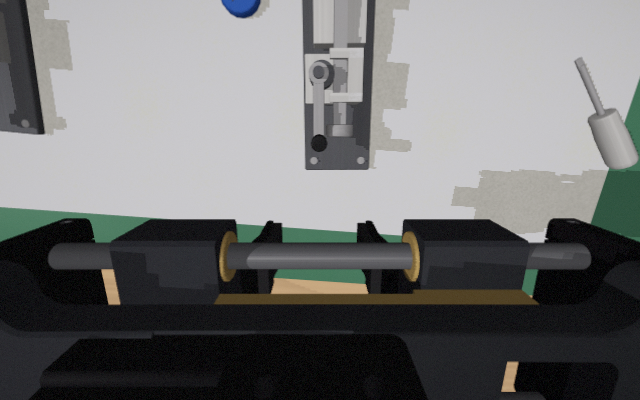

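```bash
python3 -c "
from bench import workorder
print(workorder.close_job())"
```

```text
the job is handed in; nothing more can be done
None
```

I pushed the holder's plunger home with the closed fingertips, swung the cam lever round to locked, backed the arm clear and handed the job in at about 22.5 s.

- **Plunger:** With the lever still open at about 0.35 rad, the plunger stopped dead. The force rose to about 16 N with no further movement. It stayed put when I backed off.
- **Lever:** I gripped the handle and swung it to about 1.56 rad. In the last top view the handle was within about 1 mm of its locked place.
- **Case:** In the last top view it lay flat between the pins, within about 2 mm of its home place. That is the limit of what the camera calibration can show.
- **Robot:** Its last force reading was about 1 N or less, and the arm was well clear of everything.

**Disagreement:** The fingertips turned out to be about 33 mm higher than the reported TCP height. As a result my first push passed over the button without touching it. I found this from the images, and the reading went below bench level with no contact, so I corrected for it from then on.

**Not confirmed:** The plunger's 0.040 m travel and the case's exact pose were only judged from images and contact. I did not measure them directly.

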